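# Tighten the foot nut of a citrus press with a ring spanner

## Task

The column of the citrus press is held by a big flange nut at its foot, and the nut is loose. Take the red-handled ring spanner off the wooden board, fit it on the nut and tighten the nut fully, clockwise, until it stops with the red stripe on its flange at the red mark on the base; the ribs beside the nut leave only a short swing, so lift the spanner and reseat it for every new stroke. Turn the nut only with the spanner, then lay the spanner flat on the board again and leave the mug, tin and timer where they stand.

Things in the scene. Friction and masses are not known exactly. Their poses are not given: they have to be found in the camera images.
- press: Green lever citrus press, fixed. Origin on the table under the nut's axis, z up; -x is its open side (roughly to the robot), where the spanner's handle sticks out. The column and lever (up to 320 mm high) stand beyond the nut, from x = 70 mm. Base plate 18 mm thick, x -55 to 160, y -70 to 70 mm.
- press_mark (a point): Red mark on the front edge of the press's base plate, 49 mm from the nut's axis in the press's -x direction, 18 mm above the table. At the tight stop the red stripe on the nut's flange points at it.
- rib_tip (a point): Near end of the left rib, on the press's axes at x = -32, y = 50, z = 60 mm (inner top edge). Two such ribs, 10 mm thick, stand either side of the nut, inner faces at y = +-50 mm, x -32 to 83 mm, tops 60 mm above the table. They stop the seated spanner's handle about 47 deg to either side of the press's -x direction.
- nut (a joint): Angle of the steel flange nut about its vertical axis, rad; grows as the nut is tightened (clockwise from above). It starts between 0.2 and 1.65 and is fully tight at a hard stop at 3.40 (195 deg). It turns stiffly (about 0.45 N m) and stays where it is left.
- nut_seat (a point): On the nut's axis, on top of its flange (88 mm across), 21 mm above the table: the spanner's underside rests here when seated. Turns with the nut. Hexagon 50 mm across flats (facing +-x and every 60 deg), 14 mm high, oiled, then a 6 mm lead-in cone, stud top 49 mm above the table. The spanner fits when its x axis is a multiple of 60 deg from this x axis.
- spanner: Ring spanner, 220 mm long, 0.3 kg, flat on the board. Origin: centre of the hexagonal eye, on the underside; z up, handle to -x. Eye 53 mm across flats, 2 mm wider at the bottom (facing +-x and every 60 deg), a through hole, 16 mm thick, 80 mm across outside; it turns about 6 deg on the nut before it bites. Red rubber handle 20 mm wide, 6 to 24 mm above the underside, x -170 to -55 mm.
- spanner_grip (a point): Point to grip on the spanner: middle of the red handle, 105 mm from the eye's centre and 15 mm above the underside. Axes as the spanner's.
- spanner_mid (a point): Point on the spanner's underside, 75 mm from the eye's centre towards the handle (near the centre of mass). Axes as the spanner's.
- board: Wooden board, 170 x 240 mm, 21 mm thick, fixed. Origin at the centre of its underside; its y axis is the long one.
- mug: White mug with a handle, 94 mm high, loose. Origin at the centre of its underside.
- tin: Closed food tin with a pale green label, 76 mm across, 58 mm high, loose. Origin at the centre of its underside.
- timer: Red and white wind-up kitchen timer, 70 mm across, 43 mm high, loose. Origin at the centre of its underside.

How it is judged:
By the outcome, as a careful person would: the job done as asked, in the order asked, and still so for the second after the job is handed in, with the robot touching nothing.
It also fails if it takes over 67 s, if anything falls off the work surface, if the arm or the gripper's body presses on something with over 40 N, if the wrist force passes 120 N, or if a joint passes its speed limit or range.

## Robot

A 6-joint arm with a two-finger parallel gripper is mounted at the origin on the work surface; the furniture and walls round the work are solid. World frame = base frame: x ahead of the robot, y to its left, z up, the work surface at z = 0. Lengths are in m, angles in rad, forces in N, time in s.
With the tool pointing down it reaches from about 0.2 to 0.875 m from the base axis. Payload 3.4 kg.
Tool frame: the origin (TCP) lies between the finger pads; the fingertips stand 25 mm ahead of it and the grasp point (between the pads) lies 6 mm ahead of it (r.nose_length is the z of the fingertips in the tool frame, in m); z points along the fingers, y is the line along which they close (so a half turn about z gives the same grasp; the last joint's range is limited). The gripper opens to 94 mm and grips with 3 to 60 N. Pads are 16 mm wide; open, the fingers measure 119 mm over their backs; the gripper's body (75 mm by 177 mm) begins 78 mm behind the grasp point.
Start: joints at [1.084, 0.276, 1.505, -0, 1.361, -0.121], TCP at [0.206, 0.537, 0.23] pointing down, gripper open.
Joint ranges: [-2.89, 2.89], [-0.75, 2.08], [0.22, 2.7], [-1.18, 4.32], [0.11, 2.71], [-2.7, 2.7]. Speed limits (rad/s): [2.57, 2.57, 3.14, 3.14, 3.14, 3.14].

## Interface

Orientations are given as a unit quaternion [w, x, y, z].
In Python, from plant import r, gripper_to, inverse_kinematics, vision, models, telemetry gives the robot as it stands. Calls block until the motion is done:
- r.move_to(position, orientation): joint-space move of the TCP to a pose.
- r.move_l(position, rot=None, vel=0.15, guard=None): straight line of the TCP; rot=None keeps the orientation; vel is the mean speed in m/s. With guard (N) it stops when the force on the tool has changed by that much, and returns True; else False.
- r.movej(angles): joint-space move.
- gripper_to(opening, f_grip=None): finger opening in m; f_grip is the grip in N (None keeps the last); returns when the fingers have stopped.
- r.hold(seconds).
- inverse_kinematics(position, orientation): joint angles nearest the present ones, or None.
- vision.snapshot(name): name is "scene" or "top" or "wrist"; returns the picture (420x560x3 uint8, red, green, blue); there is no depth.
- vision.get_calibration(name): a dict with "fx", "fy", "cx", "cy" (pixels), "position" and "orientation" of the camera in the world. Camera axes: x right, y down, z forward; pixel columns grow to the right and rows downward; lengths in m; the calibration is good to about 2 mm. A picture is of the moment at which its call begins: read the wrist's pose just before it. get_calibration takes no time and is no camera call; for the wrist camera it gives the pose at the moment of the call.
A pose or a line that the arm cannot do raises r.PlanningError and nothing moves.
- r.sign_off(): hands the job in; it is judged then, once.
Trained networks look in the newest picture that a camera, given by its name, has taken for a name from the list of things; names that differ only in an ending like _2 or _b are one class to them, and where a whole thing is asked for, a point or a joint stands for the part that bears it (a point fixed in the world has none). Each returns a list of dicts, best first, with "score" (0 to 1); they miss things now and then, are a little off and sometimes report something else, mostly with a low value. They report only what shows in the picture. A call takes as long as a camera call.
- models.boxes_of(thing, camera): "at" ([x, y, z] in m, in world coordinates, good to about 4 mm: the middle of the surface that is visible of it).
- models.regions_of(thing, camera): "pixels" (420x560 bool, what is visible of it).
- models.mark_of(thing, camera): "at" ([x, y, z] in m, in world coordinates, good to about 4 mm: a listed point, or the origin of a listed thing).
Readings, each from a call of its own:
- telemetry.current_t(): time.
- telemetry.current_joints(): joint angles.
- telemetry.current_dq(): joint speeds.
- telemetry.current_joint_efforts(): joint torques, N m.
- telemetry.current_ee_pos(): TCP position.
- telemetry.current_tool_rot(): TCP orientation.
- telemetry.current_wrist_force(): force on the tool from outside, world axes, zero at the start.
- telemetry.current_torque(): the same for the moment, N m.
- telemetry.current_opening(): finger opening in m.
- telemetry.current_finger_force(): force on a finger pad.
Only numpy, scipy, OpenCV 4.12 (cv2) and the standard library are available. Lean on these libraries where they do the work, as an engineer would, in place of code of your own. Each camera call takes 0.05 s, during which the arm holds its last target. There are 200 camera calls.

## Working session

There is one attempt and no reset: what is moved stays moved. The work goes in short steps, each a Python script; the robot and the scene stay as the last script left them, time stands still between calls to the robot, and variables do not carry over. Pictures are saved under pics/ and viewed, at most 15 in all, crops included, and the job is handed in when it is done.

```bash
ls; mkdir -p pics; python3 - <<'E'
from plant import r, vision, models, telemetry
import cv2, numpy as np
for c in ("scene","top"):
    im=vision.snapshot(c); cv2.imwrite(f"pics/{c}0.png",im[:,:,::-1])
    k=vision.get_calibration(c); print(c,k)
    for t in ["press","press_mark","rib_tip","nut_seat","spanner","spanner_grip","spanner_mid","board","mug","tin","timer"]:
        m=models.mark_of(t,c); print(t,[(np.round(d["at"],3).tolist(),round(d["score"],2)) for d in m[:2]])
print(telemetry.current_t(), telemetry.current_tool_rot())
E
```

```text
pics
scene {'fx': 515.3543210047161, 'fy': 515.3543210047161, 'cx': 280.10120040962425, 'cy': 213.8956463923501, 'position': array([-0.11579988, -0.47906802,  0.8994887 ]), 'orientation': array([-0.32942065,  0.81924346, -0.43566462,  0.17469555])}
press [([0.584, -0.126, -0.004], 0.63), ([0.398, -0.3, 0.004], 0.26)]
press_mark [([0.532, -0.128, 0.02], 0.7)]
rib_tip [([0.545, -0.081, 0.057], 0.59)]
nut_seat [([0.581, -0.119, 0.021], 0.7)]
spanner [([0.642, 0.184, 0.022], 0.85)]
spanner_grip [([0.54, 0.209, 0.038], 0.75)]
spanner_mid [([0.569, 0.207, 0.021], 0.72)]
board [([0.568, 0.196, 0.005], 0.94)]
mug [([0.57, -0.321, -0.0], 0.87)]
tin [([0.4, -0.3, 0.003], 0.57), ([0.531, -0.128, 0.021], 0.22)]
timer [([0.695, 0.037, -0.002], 0.65)]
top {'fx': 471.8841958836598, 'fy': 471.8841958836598, 'cx': 277.88647896011565, 'cy': 213.9259837455355, 'position': array([ 0.34752831, -0.03995315,  1.2601361 ]), 'orientation': array([-0.05996286,  0.70621173, -0.70240965,  0.06549914])}
press [([0.582, -0.128, 0.002], 0.62)]
press_mark [([0.528, -0.131, 0.017], 0.56)]
rib_tip [([0.546, -0.08, 0.059], 0.65)]
nut_seat [([0.58, -0.123, 0.023], 0.92)]
spanner [([0.642, 0.188, 0.022], 0.97)]
spanner_grip [([0.54, 0.207, 0.036], 0.84)]
spanner_mid [([0.57, 0.197, 0.012], 0.56)]
board [([0.571, 0.191, -0.0], 0.89)]
mug [([0.57, -0.319, 0.003], 0.92)]
tin [([0.402, -0.295, -0.003], 0.97), ([0.571, 0.19, 0.001], 0.73)]
timer [([0.698, 0.034, -0.004], 0.66), ([0.571, 0.201, 0.013], 0.15)]
1.2 [3.29903278e-06 1.81883572e-01 9.83320073e-01 2.31221321e-05]
```

View pics/scene0.png

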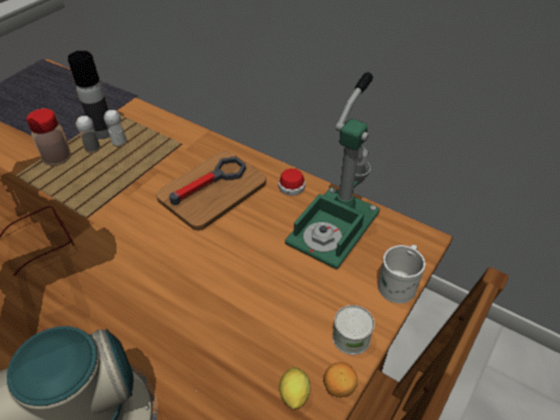

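View pics/top0.png

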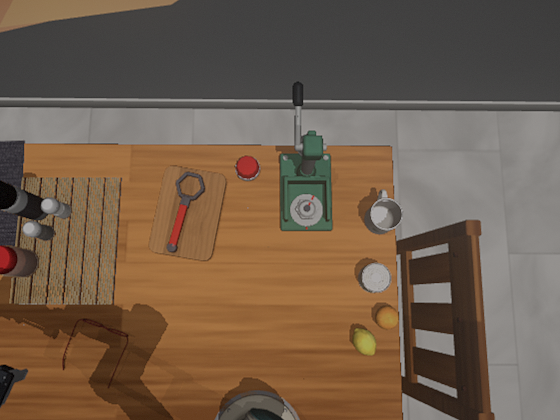

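Scene view: the board with the spanner is at about (212,188) and the press nut at (322,236). In the top view the spanner eye is at (189,186) and the nut at (307,209), with its stripe pointing up-right. Next come wrist views from above the spanner and the nut.

```bash
cat > h.py <<'E'
from plant import r, gripper_to, inverse_kinematics, vision, models, telemetry
import numpy as np, cv2
from scipy.spatial.transform import Rotation as R
def q(yaw):  # tool down, tool x at yaw (rad)
    return np.array([0,np.cos(yaw/2),np.sin(yaw/2),0])
def look(name, cam="wrist"):
    im=vision.snapshot(cam); cv2.imwrite(f"pics/{name}.png",im[:,:,::-1]); return im
def proj(p,k):
    o=k["orientation"]; M=R.from_quat([o[1],o[2],o[3],o[0]]).as_matrix()
    c=(np.atleast_2d(p)-k["position"])@M
    return np.c_[k["fx"]*c[:,0]/c[:,2]+k["cx"],k["fy"]*c[:,1]/c[:,2]+k["cy"]]
def ray(px,k,z):  # pixels -> world points at height z
    o=k["orientation"]; M=R.from_quat([o[1],o[2],o[3],o[0]]).as_matrix(); px=np.atleast_2d(px)
    d=np.c_[(px[:,0]-k["cx"])/k["fx"],(px[:,1]-k["cy"])/k["fy"],np.ones(len(px))]@M.T
    return k["position"]+d*((z-k["position"][2])/d[:,2:])
def marks(ts,cam="wrist"):
    for t in ts: print(t,[(np.round(d["at"],4).tolist(),round(d["score"],2)) for d in models.mark_of(t,cam)[:2]])
E
python3 - <<'E'
from h import *
print(inverse_kinematics([.5,-.13,.3],q(0.1)), inverse_kinematics([.54,.207,.3],q(-.21)))
r.move_to([.54,.207,.28],q(-.21)); k=vision.get_calibration("wrist"); print(k); look("w1")
marks(["spanner","spanner_grip","spanner_mid","board"])
r.move_to([.50,-.13,.30],q(.12)); k=vision.get_calibration("wrist"); print(k); look("w2")
marks(["press","press_mark","rib_tip","nut_seat"])
print(telemetry.current_t())
E
python3 -c "
import cv2,numpy as np
cv2.imwrite('pics/w12.png',cv2.resize(np.hstack([cv2.imread('pics/w1.png')]),None,fx=1,fy=1))"
```

```text
[-3.89109160e-01  1.54606646e-01  1.49569601e+00 -4.44089210e-16
  1.49129000e+00  1.08168717e+00] [ 2.45762939e-01  2.51301763e-01  1.36953070e+00 -4.44089210e-16
  1.52076019e+00  2.02655927e+00]
{'fx': 368.4814730411441, 'fy': 368.4814730411441, 'cx': 278.14459081748083, 'cy': 209.69602818133487, 'position': array([0.60769244, 0.19338259, 0.43482935]), 'orientation': array([-0.07717016, -0.62500516,  0.77099083,  0.09479691])}
spanner []
spanner_grip [([0.541, 0.2105, 0.0354], 0.58)]
spanner_mid [([0.5661, 0.2049, 0.0231], 0.85), ([0.5397, 0.2114, 0.0403], 0.61)]
board [([0.5715, 0.1908, 0.0007], 0.92)]
{'fx': 368.4814730411441, 'fy': 368.4814730411441, 'cx': 278.14459081748083, 'cy': 209.69602818133487, 'position': array([ 0.56917195, -0.12047552,  0.4549279 ]), 'orientation': array([ 0.09148457,  0.74296164, -0.65811507, -0.08076589])}
press [([0.5792, -0.1306, -0.0002], 0.7)]
press_mark [([0.5317, -0.1267, 0.0194], 0.67)]
rib_tip [([0.5506, -0.0764, 0.0609], 0.63)]
nut_seat [([0.5825, -0.1216, 0.0216], 0.94)]
4.8417
```

View pics/w1.png

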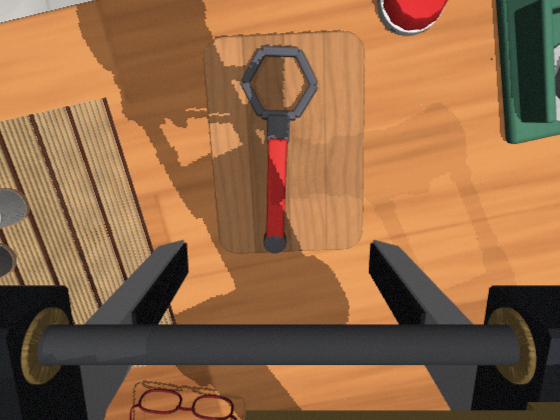

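View pics/w2.png

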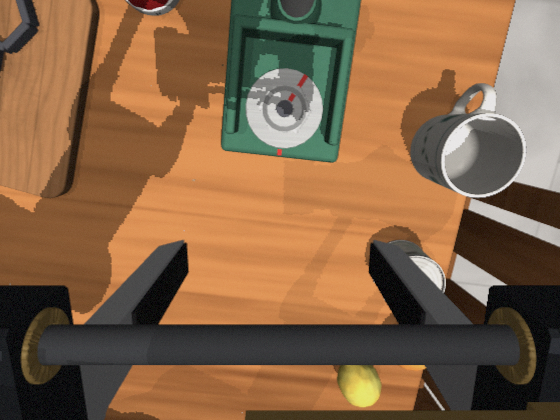

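w1: the spanner eye is at (280,82) and the handle end at (275,243). w2: the nut is at (285,108), the stripe runs from (290,99) to (305,76), and the mark is at (280,153). Now I'll compute these positions and zoom in on the nut's hexagon.

```bash
python3 - <<'E'
from h import *
k1=dict(fx=368.4814730411441,fy=368.4814730411441,cx=278.14459081748083,cy=209.69602818133487,position=np.array([0.60769244,0.19338259,0.43482935]),orientation=np.array([-0.07717016,-0.62500516,0.77099083,0.09479691]))
k2=dict(k1,position=np.array([0.56917195,-0.12047552,0.4549279]),orientation=np.array([0.09148457,0.74296164,-0.65811507,-0.08076589]))
# both from saved pictures
def red(im,box):
    h=cv2.cvtColor(im,cv2.COLOR_BGR2HSV); m=((h[...,0]<8)|(h[...,0]>172))&(h[...,1]>150)&(h[...,2]>60)
    z=np.zeros_like(m); x0,y0,x1,y1=box; z[y0:y1,x0:x1]=m[y0:y1,x0:x1]; ys,xs=np.nonzero(z); return np.c_[xs,ys].astype(float)
a=cv2.imread('pics/w1.png'); b=cv2.imread('pics/w2.png')
P=ray(red(a,(240,120,320,260)),k1,.045)[:,:2]
(c,s,ang)=cv2.minAreaRect((P*1000).astype(np.float32)); print("handle rect",c,s,ang)
# dark eye: hole+ring via outline
g=cv2.cvtColor(a,cv2.COLOR_BGR2HSV); m=(g[...,2]<95)&(g[...,1]<110); z=np.zeros(m.shape,np.uint8); z[35:118,225:335]=m[35:118,225:335]
cs,_=cv2.findContours(z,cv2.RETR_EXTERNAL,cv2.CHAIN_APPROX_NONE); cc=max(cs,key=cv2.contourArea)
W=ray(cc[:,0].astype(float),k1,.037)[:,:2]; print("eye circ",cv2.minEnclosingCircle((W*1000).astype(np.float32)))
for box in ((285,65,320,104),(270,148,290,158)):
    p=red(b,box); w=ray(p,k2,.021 if box[1]<100 else .018)[:,:2]; print(box,len(p),p.mean(0),w.mean(0),w.min(0),w.max(0))
# flange circle: bright
hs=cv2.cvtColor(b,cv2.COLOR_BGR2HSV); m=((hs[...,1]<70)&(hs[...,2]>90)).astype(np.uint8); z=m*0; z[55:155,235:335]=m[55:155,235:335]
z=cv2.morphologyEx(z,cv2.MORPH_CLOSE,np.ones((7,7)))
cs,_=cv2.findContours(z,cv2.RETR_EXTERNAL,cv2.CHAIN_APPROX_NONE); cc=max(cs,key=cv2.contourArea)
W=ray(cc[:,0].astype(float),k2,.021)[:,:2]; print("flange",cv2.minEnclosingCircle((W*1000).astype(np.float32)), cv2.fitEllipse((W*1000).astype(np.float32)))
c=b[55:165,215:365]; cv2.imwrite('pics/nutz.png',cv2.resize(c,(750,550),interpolation=cv2.INTER_CUBIC))
E
```

```text
handle rect (535.0653686523438, 211.00637817382812) (19.973766326904297, 107.7627944946289) 76.35226440429688
eye circ ((642.0614624023438, 189.3680877685547), 36.98050308227539)
(285, 65, 320, 104) 72 [298.15277778  86.47222222] [ 0.60553236 -0.13877684] [ 0.59006205 -0.14709442] [ 0.61853401 -0.13006769]
(270, 148, 290, 158) 22 [279.         151.59090909] [ 0.53092292 -0.12631721] [ 0.52784811 -0.12856746] [ 0.53406058 -0.12418014]
flange ((575.8079833984375, -125.34783935546875), 47.86861801147461) ((578.8857421875, -125.6976089477539), (87.04042053222656, 89.01882934570312), 88.58061981201172)
```

View pics/nutz.png

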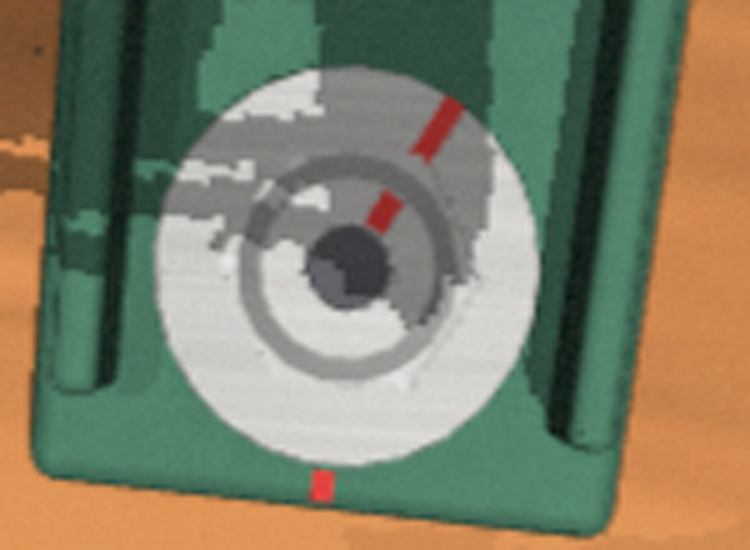

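Crop: the stripe points up-right from the nut centre (347,267) towards (450,100), and the mark is at (322,487). The hexagon is faint, so I'll take one closer view.

```bash
python3 - <<'E'
from h import *
import pickle
r.move_l([.49,-.135,.17],vel=.2); k=vision.get_calibration("wrist"); im=look("w3"); pickle.dump(k,open("k3.pkl","wb"))
marks(["press","press_mark","rib_tip","nut_seat"])
print(telemetry.current_t())
uv=proj([.579,-.1255,.021],k)[0]; print(uv,k["position"])
u,v=uv.astype(int); x0=max(0,u-90);y0=max(0,v-70); c=im[y0:y0+140,x0:x0+180,::-1]; print(x0,y0)
l=cv2.cvtColor(c,cv2.COLOR_BGR2LAB); l[...,0]=cv2.createCLAHE(6,(4,4)).apply(l[...,0]); c=cv2.cvtColor(l,cv2.COLOR_LAB2BGR)
cv2.imwrite('pics/nutz3.png',cv2.resize(c,None,fx=4,fy=4,interpolation=cv2.INTER_CUBIC))
E
```

```text
press [([0.5791, -0.1301, 0.0023], 0.69)]
press_mark [([0.5313, -0.1238, 0.0208], 0.81)]
rib_tip [([0.554, -0.0766, 0.0586], 0.69)]
nut_seat [([0.5812, -0.1302, 0.0014], 0.63), ([0.5811, -0.1252, 0.0201], 0.6)]
5.8917
[279.47330424  92.97250763] [ 0.55959773 -0.12622726  0.32589754]
189 22
```

View pics/nutz3.png

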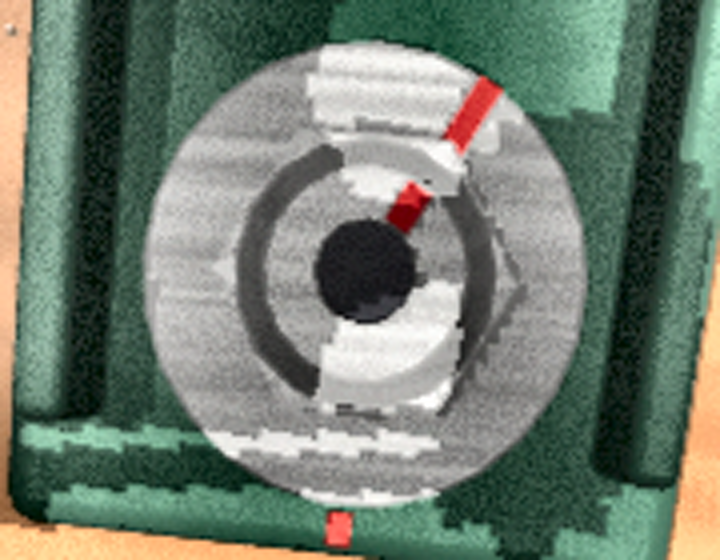

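The hexagon has corners at (522,283), (445,410) and (210,265), and one lies along the stripe direction. Computing the world angles.

```bash
python3 - <<'E'
from h import *
import pickle
k3=pickle.load(open("k3.pkl","rb")); f=lambda p,z: ray(np.array(p,float)/4+[189,22],k3,z)[:,:2]
b=cv2.imread('pics/w3.png'); hs=cv2.cvtColor(b,cv2.COLOR_BGR2HSV); m=((hs[...,1]<60)&(hs[...,2]>50)).astype(np.uint8); z=m*0; z[25:155,215:345]=m[25:155,215:345]
z=cv2.morphologyEx(z,cv2.MORPH_OPEN,np.ones((3,3))); cs,_=cv2.findContours(z,cv2.RETR_EXTERNAL,cv2.CHAIN_APPROX_NONE); cc=cv2.convexHull(max(cs,key=cv2.contourArea))
W=ray(cc[:,0].astype(float),k3,.021)[:,:2]; print("flange",cv2.fitEllipse((W*1000).astype(np.float32)))
man=f([[145,268],[585,290],[365,40],[370,507]],.021); print(man,"c",[man[:2].mean(0),man[2:].mean(0)])
C=(man[0]+man[1]+man[2]+man[3])/4
A=lambda p:np.degrees(np.arctan2(p[...,1]-C[1],p[...,0]-C[0]))
for p,zz in (([[522,283],[445,410],[210,265]],.035),([[522,283],[445,410],[210,265]],.030),([[490,85],[452,145]],.021),([[340,528]],.018)):
    w=f(p,zz); print(w,A(w),np.hypot(*(w-C).T))
g=lambda p,z:f(p,z)
e=f([[60,520],[400,557]],.018); d=e[1]-e[0]; print("front edge yaw",np.degrees(np.arctan2(d[1],d[0]))+90)
k2=dict(k3,position=np.array([0.56917195,-0.12047552,0.4549279]),orientation=np.array([0.09148457,0.74296164,-0.65811507,-0.08076589]))
e=ray(np.array([[227,150.6],[333,162.2]]),k2,.018); d=e[1]-e[0]; print("front edge yaw w2",np.degrees(np.arctan2(d[1],d[0]))+90, e)
E
```

```text
flange ((579.550537109375, -125.63835906982422), (87.85368347167969, 87.93785095214844), 178.48851013183594)
[[ 0.57681743 -0.08270724]
 [ 0.58317405 -0.16945879]
 [ 0.62309039 -0.12070894]
 [ 0.53588795 -0.13243943]] c [array([ 0.57999574, -0.12608302]), array([ 0.57948917, -0.12657419])]
[[ 0.58190657 -0.1554804 ]
 [ 0.55703712 -0.14421132]
 [ 0.57803458 -0.09678325]] [ -85.75436722 -141.77604314   93.30832219] [0.02923201 0.02890197 0.02959467]
[[ 0.58229002 -0.1559832 ]
 [ 0.55699311 -0.14452043]
 [ 0.57835147 -0.09627716]] [ -85.08989146 -141.35194212   92.65014525] [0.02976383 0.0291286  0.03008362]
[[ 0.61810676 -0.14545992]
 [ 0.60657363 -0.13968991]] [-26.50428028 -26.47224636] [0.04286989 0.02997393]
[[ 0.53062701 -0.12685069]] [-179.39097826] [0.04911822]
front edge yaw 0.7120560919299947
front edge yaw w2 0.7194655244644963 [[ 0.52469702 -0.06552208  0.018     ]
 [ 0.52627655 -0.19130335  0.018     ]]
```

Nut centre is about (0.580,-0.1257), press yaw 0.7°, stripe at -26.5°. That leaves 153° to tighten, with hex flats at 3.5° + 60k. Next I'll grasp the spanner.

```bash
python3 - <<'E'
from h import *
import pickle
y=np.radians(-12.5)
gripper_to(.07)
r.move_to([.540,.210,.13],q(y))
print(r.move_l([.540,.210,.049],vel=.1,guard=8), telemetry.current_ee_pos(), telemetry.current_wrist_force())
gripper_to(0.0,f_grip=55); print(telemetry.current_opening(),telemetry.current_finger_force(),telemetry.current_wrist_force())
r.move_l([.540,.210,.16],vel=.15); print(telemetry.current_wrist_force(),telemetry.current_torque())
k=vision.get_calibration("wrist"); k["tcp"]=telemetry.current_ee_pos(); im=look("w4"); pickle.dump(k,open("k4.pkl","wb")); 
marks(["spanner","spanner_grip","spanner_mid"]); print(telemetry.current_t(),k["tcp"])
E
```

```text
False [0.54057389 0.21001094 0.04952472] [ 1.13035777 -0.16160192  0.14966438]
0.0196286219827778 54.9138468503952 [-0.88241971 -0.16643835 -0.25691694]
[-0.00307622 -0.2648868  -2.70449303] [-0.04309908  0.22279351 -0.02452943]
spanner []
spanner_grip [([0.5388, 0.2111, 0.1492], 0.92), ([0.5652, 0.2054, 0.132], 0.38)]
spanner_mid [([0.5652, 0.202, 0.132], 0.91)]
10.6667 [0.53909581 0.20975581 0.15890968]
```

View pics/w4.png

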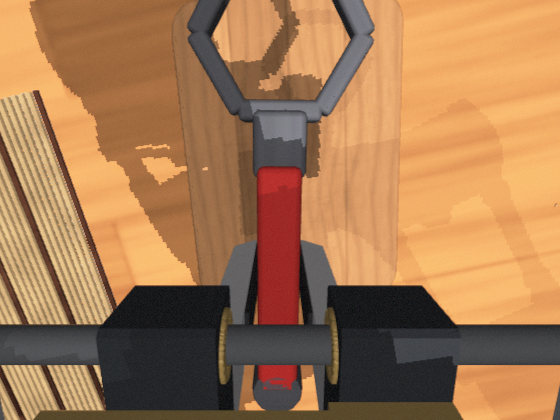

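w4: the spanner is held straight. Its eye corners are at (190,38) and (373,37), and the near end of the handle is at row 168. Now I'll compute the eye centre in the tool frame.

```bash
python3 - <<'E'
from h import *
import pickle
k=pickle.load(open("k4.pkl","rb")); y=np.radians(-12.5); T=np.array([[np.cos(y),np.sin(y)],[-np.sin(y),np.cos(y)]])
u=k["tcp"][2]-.0495+.021
for n,p,z in (("corners outer top",[[190,38],[373,37]],u+.016),("inner corner top",[[211,38],[351,38]],u+.016),("near flat top inner",[[245,101],[318,101]],u+.016),("red front",[[258,168],[302,168]],u+.024),("red sides far",[[258,290],[300,290]],u+.024)):
    w=ray(p,k,z)[:,:2]; print(n,((w-k["tcp"][:2])@T.T*1000).round(1).tolist())
E
```

```text
corners outer top [[101.7, 37.1], [102.2, -39.6]]
inner corner top [[101.7, 28.3], [101.8, -30.4]]
near flat top inner [[76.4, 14.6], [76.4, -17.2]]
red front [[48.2, 8.9], [48.2, -10.2]]
red sides far [[-9.5, 9.6], [-9.5, -10.2]]
```

```bash
cat >> h.py <<'E'
NUT=np.array([.580,-.1257]); EYE=np.array([.1027,-.0011]); Z0=.0495
def pose(deg,dz=0,nut=NUT):
    y=np.radians(deg); c,s=np.cos(y),np.sin(y)
    return np.r_[nut-np.array([[c,-s],[s,c]])@EYE, Z0+dz], q(y)
def st(tag): print(tag,round(telemetry.current_t(),2),np.round(telemetry.current_ee_pos(),4),np.round(telemetry.current_wrist_force(),1),np.round(telemetry.current_torque(),2),round(telemetry.current_opening(),4))
E
python3 - <<'E'
from h import *
import pickle
p,o=pose(3.5,.08); r.move_to(p,o)
p,o=pose(3.5,.04); r.move_l(p,vel=.1); r.hold(.15); st("above")
k=vision.get_calibration("wrist"); k["tcp"]=telemetry.current_ee_pos(); look("w5"); pickle.dump(k,open("k5.pkl","wb"))
E
```

```text
above 12.68 [ 0.4782 -0.131   0.0902] [-0.2 -0.8 -2.3] [-0.04  0.15 -0.05] 0.0194
```

View pics/w5.png

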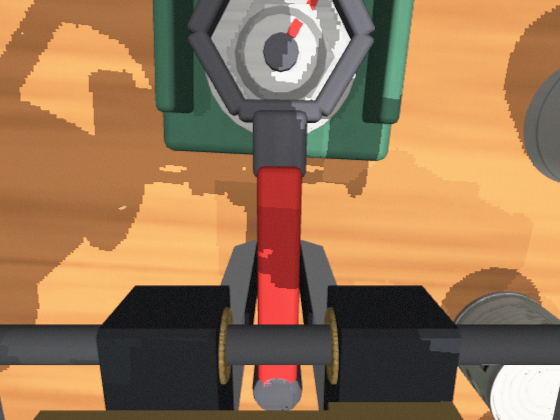

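w5: the eye sits over the nut, with the stud at (281,51). I'll check the alignment numerically, then lower with a guard.

```bash
python3 - <<'E'
from h import *
import pickle
k=pickle.load(open("k5.pkl","rb")); print(proj([.580,-.1257,.049],k), ray([[281,51]],k,.049), proj(np.r_[NUT,.0495-.0495+.061+.016],k))
# cone-base ring circle edges approx
print(ray([[236,50],[327,50]],k,.043).mean(0))
p,o=pose(3.5,0); print(r.move_l(p,vel=.06,guard=12)); st("down")
E
```

```text
[[280.77373568  50.26362581]] [[ 0.57966797 -0.1258336   0.049     ]] [[281.34869414  38.38641137]]
[ 0.58114854 -0.1260551   0.043     ]
False
down 13.54 [ 0.4775 -0.1309  0.0495] [-0.5  1.6 -1.6] [-0.01  0.22 -0.  ] 0.0197
```

```bash
cat >> h.py <<'E'
def arc(a,b,guard=25,vel=.07,dz=0,n=7):
    m=max(1,int(np.ceil(abs(b-a)/n)))
    for d in np.linspace(a,b,m+1)[1:]:
        p,o=pose(d,dz)
        if r.move_l(p,o,vel=vel,guard=guard): st("guard at %.1f"%d); return d
    return None
E
python3 - <<'E'
from h import *
import pickle
arc(3.5,-3.5); st("start")
arc(-3.5,-38.5); st("end"); r.hold(.1)
k=vision.get_calibration("wrist"); k["tcp"]=telemetry.current_ee_pos(); look("w6"); pickle.dump(k,open("k6.pkl","wb")); look("t6","top")
E
```

```text
start 13.87 [ 0.4764 -0.1183  0.0494] [-3.2 -1.3 -2.6] [-0.19  0.77 -0.13] 0.0201
end 15.49 [ 0.4991 -0.0602  0.0493] [-5.1  1.5 -0.6] [ 0.2   0.96 -0.06] 0.0191
```

View pics/w6.png

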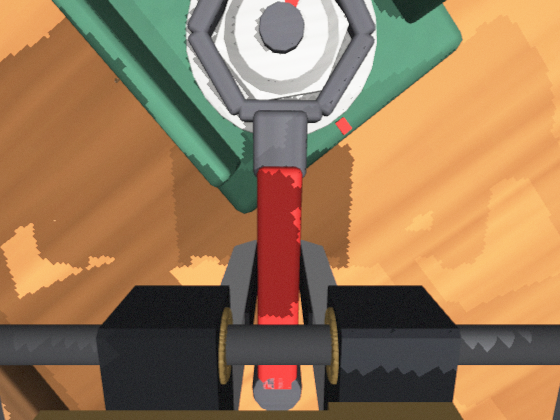

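Stroke 1 worked: the spanner is still aligned in the grip and the stripe at (293,2) has moved as expected. On to stroke 2.

```bash
cat >> h.py <<'E'
def reseat(a,b):
    p,o=pose(a,.05); r.move_l(p,vel=.12)
    p,o=pose(b,.05); r.move_to(p,o)
    p,o=pose(b,.03); r.move_l(p,vel=.1)
    p,o=pose(b,0); g=r.move_l(p,vel=.06,guard=12); st("seat guard=%s"%g); return g
E
python3 - <<'E'
from h import *
p,o=pose(-37,0); r.move_l(p,o,vel=.05)   # unload before lifting
if not reseat(-37,24.5):
    arc(24.5,-38.5); st("end")
    look("t7","top"); look("w7")
E
python3 - <<'E'
import cv2,numpy as np
a=cv2.imread('pics/w7.png')[:210,130:430]
cv2.imwrite('pics/c7.png',cv2.resize(a,None,fx=2,fy=2))
E
```

```text
seat guard=False 18.68 [ 0.4864 -0.1678  0.0497] [-2.2 -2.5  4.2] [-0.02  0.06 -0.03] 0.0193
end 21.6 [ 0.5007 -0.0608  0.0496] [-2.   1.4  4.6] [-0.08  0.05  0.  ] 0.0197
```

View pics/c7.png

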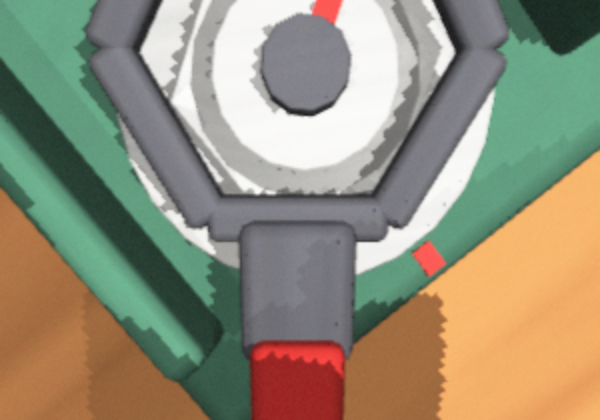

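Stroke 2 did not turn the nut: the stripe is still at crop (328,8), about 24° right of the spanner axis, and the ring looks larger, so it rode up on top of the hexagon. The play is ±6.6°, so the nut lags more than I assumed. I'll lift and measure how the spanner sits in the grip.

```bash
python3 - <<'E'
from h import *
import pickle
p,o=pose(-38.5,.06); r.move_l(p,vel=.12); r.hold(.2); st("up")
k=vision.get_calibration("wrist"); k["tcp"]=telemetry.current_ee_pos(); look("w8"); pickle.dump(k,open("k8.pkl","wb"))
marks(["spanner_mid","spanner_grip","nut_seat"])
a=cv2.imread('pics/w8.png'); cv2.imwrite('pics/c8.png',cv2.resize(a[:300,130:430],None,fx=2,fy=2))
E
```

```text
up 22.55 [ 0.4996 -0.0607  0.1085] [ 0.   0.5 -2.4] [0.08 0.17 0.01] 0.0197
spanner_mid [([0.5231, -0.0823, 0.086], 0.98)]
spanner_grip [([0.5012, -0.061, 0.0975], 0.64)]
nut_seat [([0.5788, -0.1249, 0.022], 0.59)]
```

View pics/c8.png

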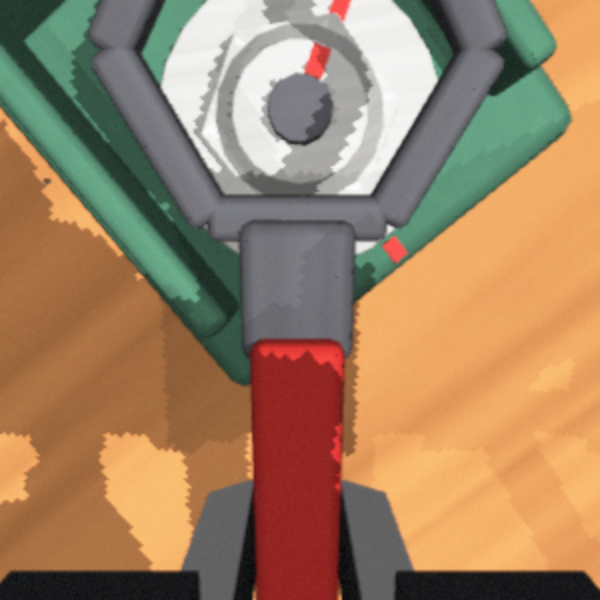

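c8: the eye is about 12% larger than before, so the spanner is pitched up roughly 10° in the grip. I'll press it flat on the board and regrasp, and measure the nut angle from this picture.

```bash
python3 - <<'E'
from h import *
import pickle
k=pickle.load(open("k8.pkl","rb"))
for p,z in (([302.5,5],.021),([288,35],.043),([230,65],.035),([280,53],.049),([327,125],.018)):
    w=ray([p],k,z)[0,:2]; d=w-NUT; print(p,w,np.degrees(np.arctan2(d[1],d[0])),np.hypot(*d))
y=np.radians(-12.5)
r.move_to([.54,.21,.15],q(y))
r.move_l([.5405,.2098,.075],vel=.15)
print(r.move_l([.5405,.2098,.0495],vel=.05,guard=30)); st("pressed")
gripper_to(.035); gripper_to(0,f_grip=60); st("regrip")
r.move_l([.5405,.2098,.16],vel=.18); r.hold(.1); st("lift")
k=vision.get_calibration("wrist"); k["tcp"]=telemetry.current_ee_pos(); look("w9"); pickle.dump(k,open("k9.pkl","wb"))
a=cv2.imread('pics/w9.png'); cv2.imwrite('pics/c9.png',cv2.resize(a[:300,130:430],None,fx=2,fy=2))
E
```

```text
[302.5, 5] [ 0.5955118  -0.15583391] -62.76229692483259 0.03389200881213779
[288, 35] [ 0.58486439 -0.1357727 ] -64.22280354026682 0.011185772715901864
[230, 65] [ 0.59429894 -0.10061225] 60.31871899128644 0.028876541898812964
[280, 53] [ 0.57965188 -0.12597564] -141.62828224847323 0.0004440349920039857
[327, 125] [ 0.53027095 -0.12600096] -179.65324554107283 0.04972995769763461
False
pressed 25.13 [0.544  0.2099 0.0511] [ 4.  -1.8  5.6] [-0.23 -0.01  0.06] 0.0197
regrip 25.99 [0.5405 0.2099 0.0494] [-0.   1.1 -0.2] [0.13 0.18 0.05] 0.0198
lift 26.86 [0.5393 0.2094 0.1583] [ 0.2  0.9 -3.9] [-0.01  0.2   0.04] 0.0192
```

View pics/c9.png

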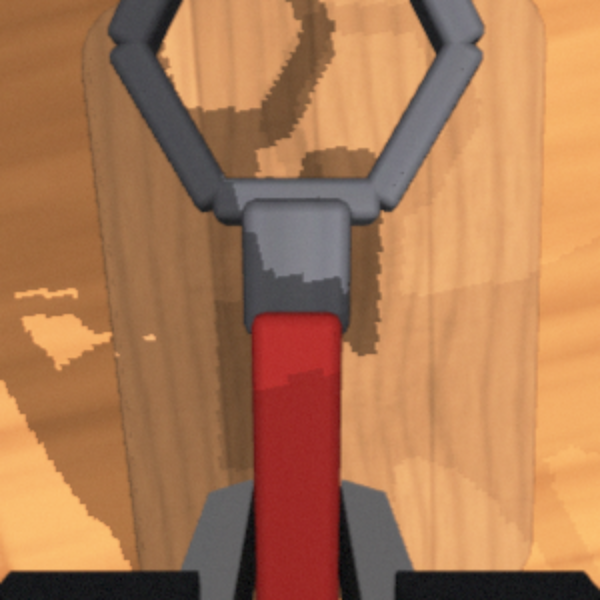

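The spanner is flat again, sitting slightly further forward. I'll recompute the eye offset and reseat at the measured nut angle (flats at 28°) with a tight guard.

```bash
python3 - <<'E'
from h import *
import pickle
k=pickle.load(open("k9.pkl","rb")); y=np.radians(-12.5); T=np.array([[np.cos(y),np.sin(y)],[-np.sin(y),np.cos(y)]])
u=k["tcp"][2]-.0495+.021; E={}
for n,p,z in (("outer",[[185.5,22],[370.5,22]],u+.016),("flat",[[241,90],[317,90]],u+.016),("red front",[[256,156],[300,156]],u+.024)):
    E[n]=((ray(p,k,z)[:,:2]-k["tcp"][:2])@T.T).mean(0); print(n,(E[n]*1000).round(1))
ex=np.mean([E["outer"][0]+.0005,E["flat"][0]+.0265,E["red front"][0]+.055]); ey=E["outer"][1]; print(ex,ey)
s=open("h.py").read().replace("EYE=np.array([.1027,-.0011])",f"EYE=np.array([{ex:.4f},{ey:.4f}])").replace("vel=.06,guard=12)","vel=.05,guard=6)")
open("h.py","w").write(s)
E
python3 - <<'E'
from h import *
import pickle
p,o=pose(28,.08); r.move_to(p,o)
p,o=pose(28,.03); r.move_l(p,vel=.12); r.hold(.1); st("above")
p,o=pose(28,0); print(r.move_l(p,vel=.05,guard=6)); st("down")
k=vision.get_calibration("wrist"); k["tcp"]=telemetry.current_ee_pos(); look("w10"); pickle.dump(k,open("k10.pkl","wb"))
a=cv2.imread('pics/w10.png'); cv2.imwrite('pics/c10.png',cv2.resize(a[:300,130:430],None,fx=2,fy=2))
E
```

```text
outer [107.8   0.2]
flat [81.  -0.2]
red front [53.4  0.2]
0.10805970860809838 0.00019847802491540154
above 29.03 [ 0.4856 -0.1768  0.0804] [-0.2 -0.5 -3.2] [-0.06  0.09 -0.07] 0.0198
False
down 29.78 [ 0.4848 -0.1767  0.0495] [ 0.5 -0.4 -2.7] [-0.07  0.16 -0.04] 0.0195
```

The spanner seated freely with no upward force. Running stroke 2.

```bash
python3 - <<'E'
from h import *
import pickle
arc(28,7); st("mid")
arc(7,-38.6); st("end"); r.hold(.1)
k=vision.get_calibration("wrist"); k["tcp"]=telemetry.current_ee_pos(); look("w11"); pickle.dump(k,open("k11.pkl","wb"))
a=cv2.imread('pics/w11.png'); cv2.imwrite('pics/c11.png',cv2.resize(a[:300,130:430],None,fx=2,fy=2))
E
```

```text
mid 30.86 [ 0.4721 -0.1393  0.0494] [-4.3 -2.7 -0.4] [-0.48  0.79 -0.17] 0.0194
end 33.13 [ 0.4949 -0.0581  0.0493] [-5.1  2.  -0.4] [ 0.18  0.89 -0.1 ] 0.0194
```

View pics/c11.png

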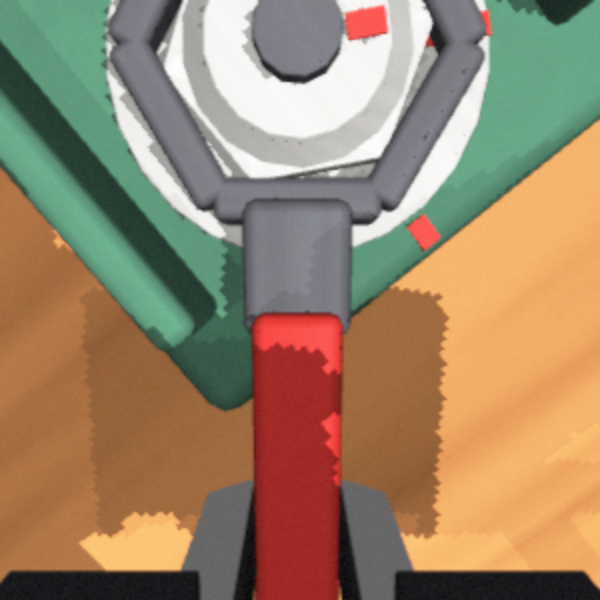

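Stroke 2 worked: the stripe is now at crop (368,22), a bit over 80° right of the spanner axis. For the last stroke I'll centre in the play, reseat at 28° and push to the stop.

```bash
python3 - <<'E'
from h import *
import pickle
arc(-38.6,-32); st("unload")
g=reseat(-32,28)
if not g:
    arc(28,-28); st("near")
    print(arc(-28,-43,guard=14,vel=.04,n=3)); st("end")
    k=vision.get_calibration("wrist"); k["tcp"]=telemetry.current_ee_pos(); look("w12"); pickle.dump(k,open("k12.pkl","wb"))
    a=cv2.imread('pics/w12.png'); cv2.imwrite('pics/c12.png',cv2.resize(a[:300,130:430],None,fx=2,fy=2))
E
```

```text
unload 33.61 [ 0.4886 -0.0686  0.0495] [-2.   0.4 -2.2] [0.2  0.62 0.01] 0.0197
seat guard=False 36.42 [ 0.4847 -0.1767  0.0496] [-0.6  0.5 -2.7] [-0.06  0.2   0.  ] 0.0192
near 39.15 [ 0.4839 -0.075   0.0493] [-4.9 -0.4 -0.7] [-0.1   0.85 -0.11] 0.0196
None
end 40.61 [ 0.4994 -0.0527  0.0493] [-7.4 -1.   1.2] [-0.47  1.19  0.29] 0.0198
```

View pics/c12.png

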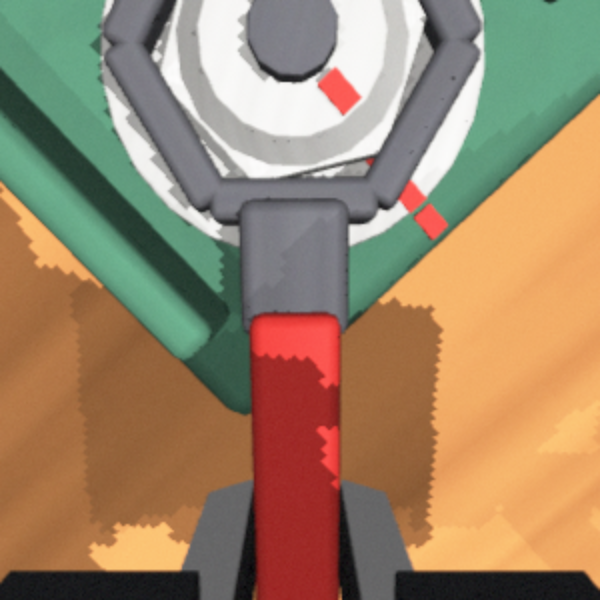

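```bash
python3 - <<'E'
from h import *
import pickle
k=pickle.load(open("k12.pkl","rb")); b=cv2.imread("pics/w12.png"); h=cv2.cvtColor(b,cv2.COLOR_BGR2HSV); m=(((h[...,0]<8)|(h[...,0]>172))&(h[...,1]>130)&(h[...,2]>60)).astype(np.uint8)[:150]
n,l,s,c=cv2.connectedComponentsWithStats(m)
for i in range(1,n):
    if s[i,4]>6: 
        for z in (.018,.021,.043):
            w=ray([c[i]],k,z)[0,:2]-NUT; print(c[i],s[i,4],z,np.degrees(np.arctan2(w[1],w[0])).round(1),np.hypot(*w).round(4))
E
```

```text
[299.28333333  45.2125    ] 240 0.018 -162.8 0.0129
[299.28333333  45.2125    ] 240 0.021 -165.2 0.013
[299.28333333  45.2125    ] 240 0.043 179.3 0.0146
[314.7  80.1] 10 0.018 177.8 0.0289
[314.7  80.1] 10 0.021 177.1 0.0289
[314.7  80.1] 10 0.043 171.3 0.0292
[335.34210526  98.12280702] 114 0.018 -178.9 0.0418
[335.34210526  98.12280702] 114 0.021 -179.5 0.0416
[335.34210526  98.12280702] 114 0.043 176.0 0.0402
[345.01840491 110.37423313] 163 0.018 -179.3 0.0494
[345.01840491 110.37423313] 163 0.021 -179.8 0.0491
[345.01840491 110.37423313] 163 0.043 176.3 0.0468
```

c12: the flange stripe at (412,192) lines up with the red mark at (430,222), -179.5° against -179.3°. The load has risen, so the nut is at its stop. Now I'll unload, lift and put the spanner back on the board.

```bash
python3 - <<'E'
from h import *
arc(-43,-34,vel=.05); st("unload")
p,o=pose(-34,.06); g=r.move_l(p,vel=.08,guard=10); st("lift %s"%g)
if not g:
    y=np.radians(-12.5)
    r.move_to([.5345,.2112,.14],q(y))
    r.move_l([.5345,.2112,.07],vel=.15)
    print(r.move_l([.5345,.2112,.0495],vel=.05,guard=15)); st("placed")
    gripper_to(.06); r.move_l([.5345,.2112,.16],vel=.15); st("away")
    r.move_to([.46,.10,.28],q(y)); r.hold(.2)
    look("t13","top"); look("w13"); look("s13","scene")
    for c in ("top","scene"): marks(["spanner","spanner_mid","spanner_grip","mug","tin","timer","nut_seat"],c)
    st("fin")
    a=cv2.imread("pics/t13.png")[130:280,130:430]; s=cv2.imread("pics/s13.png")[130:280,150:450]
    cv2.imwrite("pics/c13.png",cv2.resize(np.vstack([a,s]),None,fx=2,fy=2,interpolation=cv2.INTER_CUBIC))
E
```

```text
unload 41.29 [ 0.4907 -0.0652  0.0495] [-2.2  2.  -2.6] [ 0.22  0.73 -0.01] 0.0196
lift False 42.19 [ 0.4901 -0.0653  0.1092] [-0.4  0.3 -3.1] [ 0.05  0.16 -0.03] 0.0195
True
placed 44.37 [0.5343 0.2112 0.0494] [0.  0.3 3.7] [ 0.01  0.2  -0.04] 0.0191
away 46.04 [0.5338 0.211  0.1592] [-0.7 -0.1 -0.7] [0.02 0.14 0.04] 0.0597
spanner []
spanner_mid []
spanner_grip []
mug [([0.5723, -0.3226, 0.0032], 0.8)]
tin [([0.4019, -0.2981, 0.0023], 0.66)]
timer [([0.6956, 0.0373, -0.0001], 0.56)]
nut_seat [([0.5781, -0.1235, 0.0225], 0.83)]
spanner [([0.5719, -0.3202, -0.0019], 0.62), ([0.6436, 0.1841, 0.0206], 0.56)]
spanner_mid [([0.5704, 0.2039, 0.0205], 0.89), ([0.6442, 0.1846, 0.0227], 0.18)]
spanner_grip [([0.539, 0.211, 0.0374], 0.96)]
mug [([0.5707, -0.3204, 0.0039], 0.95)]
tin [([0.4013, -0.3018, 0.0016], 0.89), ([0.6429, 0.183, 0.0193], 0.75)]
timer [([0.6954, 0.0356, -0.0009], 0.83)]
nut_seat [([0.5801, -0.1201, 0.0211], 0.63)]
fin 47.84 [0.46 0.1  0.28] [0.4 0.1 0.2] [0.03 0.15 0.02] 0.0596
```

View pics/c13.png

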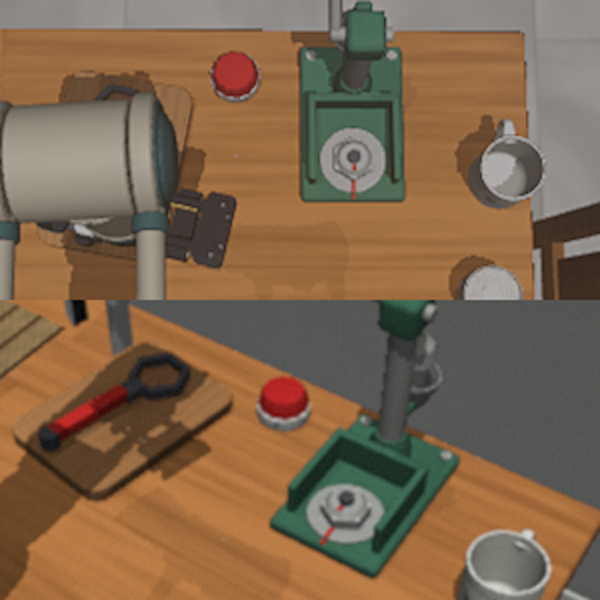

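Both views show the stripe against the mark, the spanner flat on the board, and the mug, tin and timer where they were. One precise wrist check of the stripe, then I hand in.

```bash
python3 - <<'E'
from h import *
r.move_to([.49,-.135,.20],q(.12)); r.hold(.2)
k=vision.get_calibration("wrist"); b=look("w14")[...,::-1].copy(); h=cv2.cvtColor(b,cv2.COLOR_BGR2HSV); m=(((h[...,0]<8)|(h[...,0]>172))&(h[...,1]>130)&(h[...,2]>60)).astype(np.uint8)
n,l,s,c=cv2.connectedComponentsWithStats(m); A={}
for i in range(1,n):
    if s[i,4]<15: continue
    for z in (.018,.021):
        w=ray([c[i]],k,z)[0,:2]-NUT; d=np.hypot(*w)
        if d<.06: print(c[i],s[i,4],z,np.degrees(np.arctan2(w[1],w[0])).round(1),d.round(4))
st("t")
E
```

```text
[279.78 110.3 ] 50 0.018 -179.0 0.0141
[279.78 110.3 ] 50 0.021 -179.0 0.0142
[276.80952381 136.11904762] 84 0.018 -179.4 0.0367
[276.80952381 136.11904762] 84 0.021 -179.5 0.0365
[275.55813953 150.23255814] 43 0.018 -179.1 0.0493
[275.55813953 150.23255814] 43 0.021 -179.1 0.049
t 49.08 [ 0.4903 -0.134   0.2005] [ 0.6 -0.5 -0.2] [-0.06  0.14  0.01] 0.0604
```

The stripe is at -179.5° and the mark at -179.1°, so the nut is tight at its stop.

```bash
python3 -c "
from plant import r
print(r.sign_off())"
```

```text
the job is handed in; nothing more can be done
None
```

The nut is tight at its stop with the stripe on the mark (within about 0.5°), the spanner is back flat on the board, the mug, tin and timer have not moved, and the job was handed in at about 49 s; one extra stroke failed when the spanner rode up on the nut, so I regrasped it.

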